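Ram a tablet home in the tablet tube

TASK

Load the loose dishwasher tablet into the white tablet tube: drop it in flat at the mouth, then take the ramming rod from its wooden stand and push the tablet, and the two that are stuck below it, down the tube until they sit firmly on the tablets at the bottom. Once they have stopped, press firmly for a good second (about 14 N; the tablets crumble above 22 N). Then put the rod back upright in its stand, and leave the other things on the worktop where they are.

Things in the scene. Friction and masses are not known exactly. Their poses are not given: they have to be found in the camera images.
- tablet: loose round dishwasher tablet, white below and blue above, 32 mm in diameter, 20 mm thick, lying flat on the worktop; origin at the centre of its underside, edges bevelled 1 mm, z is its axis; it weighs about 30 g; grip it by its upper 6 to 8 mm, so that its lower part enters the bore before it is let go
- tube: white opaque upright tablet tube fixed to the worktop, with a grey round foot 84 mm in diameter and 6 mm thick; outside diameter 45 mm, bore 36 mm, the mouth flares over the top 5 mm to 46 mm inside and 55 mm outside; the mouth's edge is 112 mm above the worktop; origin at the centre of its underside, z up the bore.
- tube_mouth (a point): centre of the mouth, level with its edge, 112 mm above the worktop. Pushing the tablets home firmly means 10 to 22 N for over 0.5 s once they have stopped, 14 N is right; push at under 10 mm/s, or the stop is overshot; an arm yields a little under load, so go on down in small steps until about 14 N is read
- tube_bore (a point): on the tube's axis where the flare ends and the straight bore begins, 107 mm above the worktop. Two tablets are stuck below: their top is 66 to 92 mm above the worktop, they slide down 20 to 30 mm at about 5 N, then stop on tablets packed at the bottom, a firm stop that gives about 1 mm per 3 N. How high it lies is unknown (it differs by 16 mm) and must be felt: the force goes over 8 N and stays
- rod: ramming rod, 188 mm long, 150 g, upright in the stand at the start, its top 196 mm above the worktop; flat steel foot 29 mm in diameter, 12 mm thick, steel shaft 15 mm in diameter, dark wooden collar 36 mm in diameter from 126 to 133 mm above the foot's underside, above it a wooden handle 24 mm in diameter; origin at the centre of the foot's underside, z up the rod
- rod_grip (a point): on the rod's axis in the middle of the handle, 155 mm above the foot's underside: grip here from above; the fingertips then end just above the collar, which takes the push
- stand: wooden block 84 x 84 x 48 mm fixed to the worktop, with one round hole in the middle, 38 mm in diameter, 40 mm deep, with a 3 mm chamfer; origin at the centre of its underside, z up
- stand_floor (a point): centre of the floor of the stand's hole, 8 mm above the worktop; the rod's foot rests on it
- mug: green mug, 86 x 118 x 96 mm, bystander; origin at its underside
- salt: small glass and steel salt mill, 44 mm wide, 90 mm high, bystander; origin at its underside
- jam: squat jar with a red lid, 73 mm wide, 83 mm high, bystander; origin at its underside
- candle: tea light, 38 mm wide, 15 mm high, bystander; origin at its underside
- tape: roll of beige tape lying flat, 102 mm wide, 25 mm high, bystander; origin at its underside

How it is judged:
By the outcome, as a careful person would: the job done as asked, in the order asked, and still so for the second after the job is handed in, with the robot touching nothing.
It also fails if it takes over 72 s, if anything falls off the work surface, if the arm or the gripper's body presses on something with over 40 N, if the wrist force passes 120 N, or if a joint passes its speed limit or range.

ROBOT

A 7-joint arm with a two-finger parallel gripper is mounted at the origin on a cart in front of the work surface, level with it; the furniture and walls round the work are solid. World frame = base frame: x ahead of the robot, y to its left, z up, the work surface at z = 0. Lengths are in m, angles in rad, forces in N, time in s.
With the tool pointing down it reaches from about 0.425 to 0.925 m from the base axis. Payload 6.8 kg.
Tool frame: the origin (TCP) lies on the centre line of the jaws, within the pads' length; the fingertips stand 8 mm ahead of it and the grasp point (between the pads) lies 11 mm behind it (bot.tips_ahead is the distance from the TCP to the fingertips, in m); z points along the fingers, y is the line along which they close (so a half turn about z gives the same grasp; the last joint's range is limited). The gripper opens to 85 mm and grips with 20 to 120 N. Pads are 22 mm wide; open, the fingers measure 114 mm over their backs; the gripper's body (76 mm by 85 mm) begins 54 mm behind the grasp point. The pads swing forward as they close: fully open they stand 13 mm farther back than shut.
Start: joints at [1.017, 0.477, 0.022, 1.555, -0.011, 1.109, -0.083], TCP at [0.291, -0.609, 0.239] pointing down, gripper open.
Joint ranges: [-2.96, 2.96], [-0.34, 2.1], [-1.41, 1.46], [0.24, 2.44], [-1.37, 4.51], [0.17, 1.92], [-2.96, 2.96]. Speed limits (rad/s): [2.39, 2.39, 3.14, 3.14, 3.14, 3.14, 3.14].

INTERFACE

Orientations are given as a unit quaternion [w, x, y, z].
In Python, from station import bot gives the robot as it stands.
- The arm moves only by the tool send_rows, never from a script. Its argument "deltas" is text: rows parted by semicolons, each of 4 numbers parted by spaces: the shift along the tool's x, y, z in m, then the turn about the tool's z in degrees. In form: x y z spin; .... A call has 1 to 5 rows; each row is the pose to reach, as a shift and turn from the pose commanded when the call began, along the tool's axes at that moment; what a row does not reach only later rows make up. A row lasts 1/10 s, in which the tool goes at most 50 mm and 8.59 degrees, less where a joint would pass 70% of its speed; a pose out of reach is approached as far as the arm can. A call with a gripper value outside its range is refused whole. "claw" is the opening, from 0 (shut) to 1 (fully open), set as the call begins (left out, the last holds). The fingers move at their own pace and stop on an object; "force" is the grip in N (left out, the last holds). Time passes only in rows, so rows that repeat a pose let the fingers close. It gives the time, the measured TCP pose, the force, the opening and the grip force at its end, in the units of the state.
- bot.get_obs(): the state, without advancing time (a new reading comes with each control period).
- bot.read_camera(name): name is "scene" or "top" or "wrist"; returns a dict with "img" (420x560x3 uint8, red, green, blue), "depth" (420x560 float32, m along the optical axis (not along the pixel's ray), 0 where there is no reading), "fx", "fy", "cx", "cy" (pixels), "camera_from_world" (4x4, takes a point from world to camera coordinates). Camera axes: x right, y up, looking along -z (the intrinsics and any distortion apply to the point x, -y, -z); pixel columns grow to the right and rows downward; lengths in m; the calibration is good to about 2 mm. A picture is of the moment at which its call begins.
- bot.hand_in(): hands the job in; it is judged then, once.
Trained networks look in a picture, given as the dict that the camera call returned (one of the last four; its "shot" number tells which), for a name from the list of things; names that differ only in an ending like _2 or _b are one class to them, and where a whole thing is asked for, a point or a joint stands for the part that bears it (a point fixed in the world has none). Each returns a list of dicts, best first, with "confidence" (0 to 1); they miss things now and then, are a little off and sometimes report something else, mostly with a low value. They report only what shows in the picture. A call takes as long as a camera call.
- bot.masks_of(picture, query): "mask" (420x560 bool, what is visible of it).
- bot.landmark_of(picture, query): "xyz" ([x, y, z] in m, in world coordinates, good to about 4 mm: a listed point, or the origin of a listed thing).
The state is a dict: "t": time; "q": joint angles; "joint_vel": joint speeds; "joint_torque": joint torques, N m; "eef_pos": TCP position; "tool_rot": TCP orientation; "contact_force": force on the tool from outside, world axes, zero at the start; "torque": the same for the moment, N m; "gripper_width": opening from 0.0 (shut) to 1.0 (fully open); "grasp_force": force on a finger pad.
Only numpy, scipy, OpenCV 4.12 (cv2) and the standard library are available. Lean on these libraries where they do the work, as an engineer would, in place of code of your own. Each camera call takes 0.05 s, during which the arm holds its last target. There are 200 camera calls.

## Working session

There is one attempt and no reset: what is moved stays moved. The work goes in short steps, Python scripts to look and compute and a tool call to move; the robot and the scene stay as the last step left them, time stands still between calls to the robot, and variables do not carry over. Pictures are saved under pics/ and viewed, at most 13 in all, crops included, and the job is handed in when it is done.

Besides the shell and the picture viewer there is one more tool, called after "Emit:" as a command line: name --argument value ..., lists and objects as JSON in quotes. send_rows: Moves the arm, as the interface text tells. Its arguments: {"type":"object","properties":{"deltas":{"type":"string"},"claw":{"type":"number"},"force":{"type":"number"}},"required":["deltas"]}

```bash
ls; mkdir -p pics
cat > h.py <<'E'
import numpy as np, cv2
from station import bot
def save(p,n): cv2.imwrite(f'pics/{n}.png', p["img"][:,:,::-1])
def cloud(p):
    d=p["depth"]; v,u=np.mgrid[:d.shape[0],:d.shape[1]]
    c=np.stack([(u-p["cx"])/p["fx"]*d,-(v-p["cy"])/p["fy"]*d,-d,np.ones_like(d)],-1)
    return (c@np.linalg.inv(p["camera_from_world"]).T)[...,:3]
E
python3 - <<'E'
from h import *
o=bot.get_obs(); print(o)
P={n:bot.read_camera(n) for n in("scene","top","wrist")}
for n,p in P.items():
    save(p,n+'0'); C=cloud(p)
    print(n,{k:(v if k!='camera_from_world' else np.round(np.linalg.inv(v)[:3,[2,3]].T,3)) for k,v in p.items() if k not in('img','depth')})
    for q in("tablet","tube_mouth","tube_bore","rod_grip","rod","stand","stand_floor","tube","mug","salt","jam","candle","tape"):
        r=bot.landmark_of(p,q)[:2]
        print(q,[(np.round(x["xyz"],3).tolist(),round(x["confidence"],2)) for x in r])
cv2.imwrite('pics/a.png',np.hstack([cv2.resize(P[n]["img"][:,:,::-1],(400,300)) for n in("scene","top")]))
print(bot.get_obs()["t"])
E
```

```text
pics
{'t': 0.0, 'q': array([ 1.01689365,  0.47777846,  0.02236482,  1.55646026, -0.01149617,
        1.1093095 , -0.08309568]), 'joint_vel': array([-0.00033904,  0.00174279,  0.00100279, -0.00013894, -0.00038068,
       -0.00034131, -0.0007607 ]), 'joint_torque': array([-1.16843054e-03, -5.96455336e+01,  1.60766646e+00, -2.81191581e+01,
        1.24868233e-02,  9.49292618e-03, -2.50317373e-05]), 'eef_pos': array([ 0.29076808, -0.60851515,  0.23833699]), 'tool_rot': array([-8.71277785e-04,  9.75259196e-01,  2.21062582e-01, -2.74563684e-04]), 'contact_force': array([ 0.2268006 , -1.07863597, -0.11724484]), 'torque': array([ 0.06347545, -0.0292196 , -0.0196528 ]), 'grasp_force': 0.0, 'gripper_width': 0.9990467936792173}
scene {'fx': 478.41793388783117, 'fy': 478.41793388783117, 'cx': 279.7821937026526, 'cy': 204.40673291229484, 'camera_from_world': array([[ 0.744, -0.206,  0.636],
       [ 1.578, -0.292,  0.965]]), 'shot': 1}
tablet [([0.486, 0.033, -0.001], 0.48)]
tube_mouth [([0.592, 0.2, 0.111], 0.74)]
tube_bore [([0.594, 0.195, 0.106], 0.78)]
rod_grip [([0.592, -0.174, 0.166], 0.54)
[... 888 characters left out ...]
stand_floor [([0.599, -0.178, 0.008], 0.81), ([0.595, 0.195, 0.109], 0.34)]
tube [([0.596, 0.199, 0.0], 0.94), ([0.503, -0.354, 0.001], 0.4)]
mug [([0.46, 0.366, -0.001], 0.64)]
salt [([0.686, 0.098, 0.002], 0.67)]
jam [([0.704, -0.062, 0.001], 0.62)]
candle [([0.502, -0.352, -0.001], 0.63), ([0.597, 0.195, -0.006], 0.44)]
tape [([0.687, -0.397, -0.0], 0.64)]
wrist {'fx': 342.85947511243165, 'fy': 342.85947511243165, 'cx': 277.51876743887, 'cy': 203.2881216555749, 'camera_from_world': array([[ 0.288,  0.137,  0.948],
       [ 0.365, -0.574,  0.372]]), 'shot': 3}
tablet []
tube_mouth []
tube_bore []
rod_grip []
rod []
stand []
stand_floor []
tube []
mug []
salt []
jam []
candle []
tape []
2.1
```

View pics/top0.png

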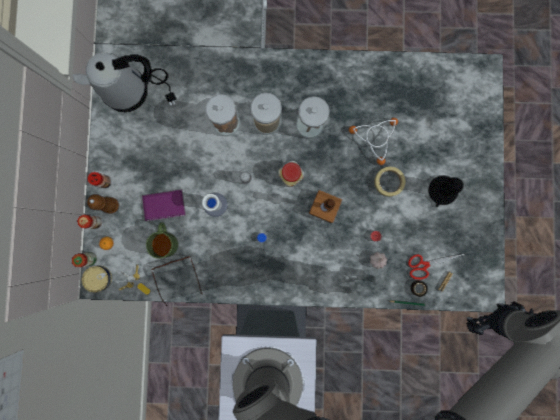

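View pics/scene0.png

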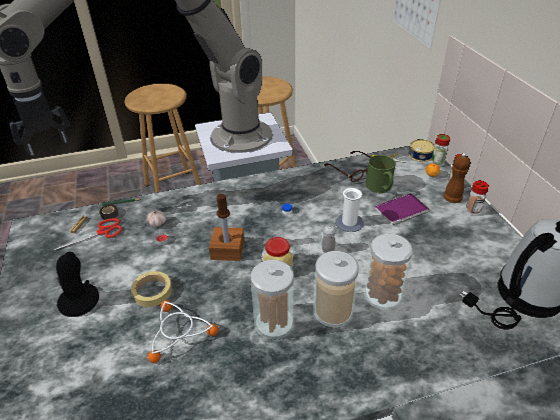

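The top view shows the tablet at px (262,238), the tube mouth at (211,202), and the rod in its stand at (325,206). The scene view agrees: tablet (287,208), tube (351,210), rod (224,225). Next I'll refine these with masks and depth.

Run:
```python
from h import *
print("tips",bot.tips_ahead)
for n in("top","scene"):
    p=bot.read_camera(n); C=cloud(p); im=p["img"].astype(int)
    W=C.reshape(-1,3)
    def sel(xy,r,z0,z1):
        return (np.hypot(C[...,0]-xy[0],C[...,1]-xy[1])<r)&(C[...,2]>z0)&(C[...,2]<z1)&(p["depth"]>0)
    def rep(t,m):
        Q=C[m]
        if len(Q)<3: print(n,t,len(Q)); return
        c,r=cv2.minEnclosingCircle(Q[:,:2].astype(np.float32))
        print(n,t,len(Q),"mean",Q.mean(0).round(4),"medz",np.median(Q[:,2]).round(4),"circ",np.round(c,4),round(r,4))
    blue=(im[...,2]>im[...,0]+60)&(im[...,2]>im[...,1]+40)
    rep("tablet blue",sel((.486,.033),.05,.005,.05)&blue)
    rep("tablet z",sel((.486,.033),.05,.012,.05))
    rep("tube rim",sel((.594,.197),.05,.106,.125))
    rep("tube all>.06",sel((.594,.197),.05,.04,.125))
    rep("rod top",sel((.595,-.177),.04,.185,.21))
    rep("rod handle",sel((.595,-.177),.04,.15,.21))
    rep("stand top",sel((.595,-.177),.07,.04,.055))
    Q=sel((.595,-.177),.07,.04,.055); 
    if Q.sum()>5: print(cv2.minAreaRect(C[Q][:,:2].astype(np.float32)))
```

```text
tips 0.008
top tablet blue 68 mean [0.4822 0.0342 0.0194] medz 0.0199 circ [0.4817 0.0344] 0.0157
top tablet z 68 mean [0.4827 0.0335 0.0198] medz 0.02 circ [0.4834 0.0339] 0.0162
top tube rim 117 mean [0.5905 0.1992 0.1114] medz 0.1114 circ [0.5904 0.1984] 0.0269
top tube all>.06 239 mean [0.5909 0.199  0.0949] medz 0.1056 circ [0.5904 0.1984] 0.0269
top rod top 50 mean [ 0.5935 -0.1769  0.1953] medz 0.1956 circ [ 0.5932 -0.1773] 0.0117
top rod handle 65 mean [ 0.5925 -0.1754  0.1881] medz 0.1944 circ [ 0.5938 -0.177 ] 0.0119
top stand top 484 mean [ 0.5927 -0.175   0.0476] medz 0.0476 circ [ 0.5941 -0.178 ] 0.0582
((0.5938158631324768, -0.17741841077804565), (0.08444364368915558, 0.08467181771993637), 69.27217102050781)
scene tablet blue 66 mean [0.4887 0.0301 0.0171] medz 0.0175 circ [0.4881 0.0307] 0.0171
scene tablet z 61 mean [0.4882 0.0294 0.0176] medz 0.0178 circ [0.4881 0.0307] 0.0171
scene tube rim 92 mean [0.5895 0.1976 0.1092] medz 0.1091 circ [0.591  0.1962] 0.0291
scene tube all>.06 436 mean [0.5985 0.1926 0.0844] medz 0.0882 circ [0.5912 0.1963] 0.0292
scene rod top 63 mean [ 0.5995 -0.18    0.1915] medz 0.1923 circ [ 0.5963 -0.1802] 0.0135
scene rod handle 154 mean [ 0.6025 -0.1806  0.1772] medz 0.1789 circ [ 0.5973 -0.1799] 0.0144
scene stand top 572 mean [ 0.6014 -0.1814  0.0459] medz 0.0459 circ [ 0.5966 -0.1809] 0.0578
((0.5972464084625244, -0.1807222068309784), (0.08527488261461258, 0.09050741046667099), 70.06449890136719)
```

Emit:
send_rows --deltas "0.03 -0.03 -0.02 8; 0.06 -0.07 -0.03 16; 0.10 -0.11 -0.03 24; 0.14 -0.15 -0.03 25.5; 0.18 -0.19 -0.03 25.5" --claw 1

```text
t: 2.7
eef_pos: [0.3651, -0.3776, 0.2696]
tool_rot: [0.0, 1.0, -0.0, 0.0]
contact_force: [1.9, -0.3, 0.1]
gripper_width: 0.999
grasp_force: 0.0
```

Emit:
send_rows --deltas "0.01 -0.045 0 0; 0.02 -0.09 0.01 0; 0.04 -0.135 0.02 0; 0.06 -0.18 0.03 0; 0.075 -0.225 0.04 0"

```text
t: 3.2
eef_pos: [0.4405, -0.1526, 0.2295]
tool_rot: [0.0, 1.0, 0.0, 0.001]
contact_force: [1.2, -1.0, -0.7]
gripper_width: 0.994
grasp_force: 0.0
```

Emit:
send_rows --deltas "0.02 -0.045 0.02 0; 0.03 -0.09 0.04 0; 0.037 -0.13 0.06 0; 0.037 -0.166 0.08 0; 0.037 -0.166 0.08 0"

```text
t: 3.7
eef_pos: [0.4749, 0.0171, 0.1473]
tool_rot: [-0.001, 1.0, 0.005, -0.002]
contact_force: [-0.5, -0.2, 0.0]
gripper_width: 1.003
grasp_force: 0.0
```

```bash
cat >> h.py <<'E'
def circ(p,xy,r,z0,z1,col=None):
    C=cloud(p); m=(np.hypot(C[...,0]-xy[0],C[...,1]-xy[1])<r)&(C[...,2]>z0)&(C[...,2]<z1)&(p["depth"]>0)
    if col is not None: m&=col
    Q=C[m]
    if len(Q)<5: return len(Q)
    c,R=cv2.minEnclosingCircle(Q[:,:2].astype(np.float32)); 
    return len(Q),Q.mean(0).round(4),np.median(Q[:,2]).round(4),np.round(c,4),round(R,4)
E
python3 - <<'E'
from h import *
p=bot.read_camera("wrist"); save(p,'w1'); o=bot.get_obs(); print(o["t"],o["eef_pos"],o["tool_rot"].round(4),o["contact_force"])
im=p["img"].astype(int); blue=(im[...,2]>im[...,0]+60)&(im[...,2]>im[...,1]+40)
print(circ(p,(.484,.033),.06,.005,.05,blue)); print(circ(p,(.484,.033),.06,.015,.05)); print(bot.landmark_of(p,"tablet")[:2])
v,u=np.nonzero(blue);print(u.mean(),v.mean(),u.min(),u.max(),v.min(),v.max())
E
```

```text
3.75 [0.47558351 0.01412293 0.14833695] [-3.0e-04  1.0e+00  3.1e-03 -1.2e-03] [ 0.75337629 -0.16433697  1.10374446]
(1253, array([0.4854, 0.0333, 0.019 ]), np.float64(0.0192), array([0.4844, 0.0334]), 0.0161)
(1219, array([0.4851, 0.0334, 0.0192]), np.float64(0.0193), array([0.4844, 0.0335]), 0.0161)
[{'xyz': [0.4851, 0.0364, 0.0021], 'confidence': 0.96}]
256.94374009508715 182.61965134706816 237 276 163 202
```

View pics/w1.png

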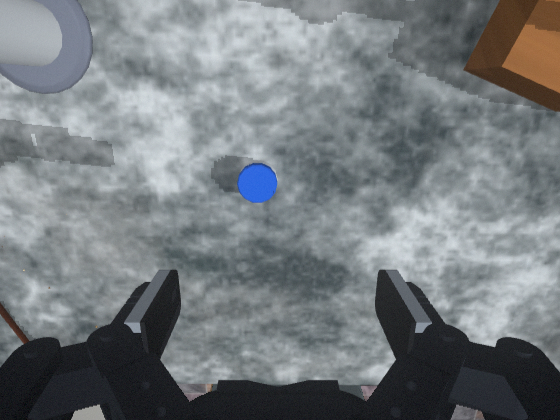

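The tablet shows at px (257,183), 16.1 mm radius, centred at (0.4844, 0.0334) with its top at 19 mm, as expected. I'll move above it with the jaws partly closed and check where the tips are.

Emit:
send_rows --deltas "0.009 -0.019 0.03 0; 0.009 -0.019 0.06 0; 0.009 -0.019 0.09 0; 0.009 -0.019 0.09 0; 0.009 -0.019 0.09 0" --claw 0.55 --force 25

```text
t: 4.3
eef_pos: [0.4858, 0.0292, 0.06]
tool_rot: [0.0, 1.0, -0.001, 0.0]
contact_force: [1.0, 0.6, 0.5]
gripper_width: 0.551
grasp_force: 0.0
```

Run:
```python
from h import *
p=bot.read_camera("wrist"); save(p,'w2'); o=bot.get_obs(); e=o["eef_pos"];print(o["t"],e,o["tool_rot"].round(4),o["contact_force"],o["gripper_width"])
im=p["img"].astype(int); blue=(im[...,2]>im[...,0]+60)&(im[...,2]>im[...,1]+40)
print(circ(p,(.484,.033),.06,.005,.05,blue))
C=cloud(p); m=(C[...,2]>.03)&(p["depth"]>0)&(abs(C[...,0]-e[0])<.03)&(abs(C[...,1]-e[1])<.08)
for s in(-1,1):
    Q=C[m&(s*(C[...,1]-e[1])>0)]; q=Q[Q[:,2]<np.percentile(Q[:,2],3)+.004]
    print(s,len(Q),Q[:,2].min()-e[2],np.percentile(Q[:,2],[1,3,10])-e[2],"y inner",np.abs(Q[:,1]-e[1]).min(), q.mean(0)-e)
```

```text
4.35 [0.48647358 0.02963848 0.06072405] [ 1.e-04  1.e+00 -5.e-04  1.e-03] [0.56954995 0.01428347 0.58223535] 0.5492228703285645
(2442, array([0.4861, 0.0335, 0.0189]), np.float64(0.0192), array([0.4842, 0.0336]), 0.0164)
-1 20731 -0.00704382490782289 [0.0013709  0.00922831 0.0303356 ] y inner 2.6273510904673003e-06 [ 0.00467128 -0.02781487  0.00526246]
1 20582 -0.006854960918040345 [0.00117006 0.00911204 0.03016685] y inner 6.891034540212893e-07 [0.00478732 0.02644732 0.00519845]
```

View pics/w2.png

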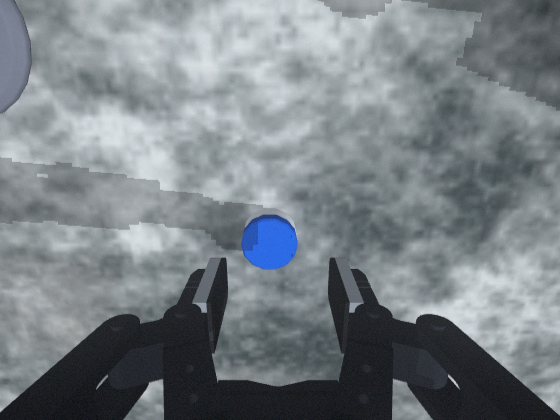

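Tips sit about 7 mm ahead of the TCP, and the tablet is at px (270,242), centred at (0.4842, 0.0336). I'll lower and grip.

Emit:
send_rows --deltas "-0.002 -0.004 0.02 0; -0.002 -0.004 0.035 0; -0.002 -0.004 0.039 0; -0.002 -0.004 0.039 0; -0.002 -0.004 0.039 0"

```text
t: 4.85
eef_pos: [0.4844, 0.0344, 0.0216]
tool_rot: [-0.0, 1.0, 0.0, 0.001]
contact_force: [0.2, -0.3, 0.4]
gripper_width: 0.549
grasp_force: 0.0
```

Emit:
send_rows --deltas "0 0 0 0; 0 0 0 0; 0 0 0 0; 0 0 0 0; 0 0 0 0" --claw 0.25 --force 25

```text
t: 5.35
eef_pos: [0.4842, 0.0346, 0.0214]
tool_rot: [0.0, 1.0, 0.0, 0.001]
contact_force: [-1.6, -0.7, 7.1]
gripper_width: 0.341
grasp_force: 24.1
```

Emit:
send_rows --deltas "0 0 -0.03 0; 0 0 -0.075 0; 0.01 -0.02 -0.12 0; 0.035 -0.055 -0.154 0; 0.06 -0.095 -0.154 0"

```text
t: 5.85
eef_pos: [0.5458, 0.1282, 0.1798]
tool_rot: [-0.0, 1.0, -0.002, 0.004]
contact_force: [0.5, -0.9, -0.7]
gripper_width: 0.343
grasp_force: 24.9
```

Emit:
send_rows --deltas "0.02 -0.03 0 0; 0.0375 -0.055 0 0; 0.0465 -0.0685 0 0; 0.0465 -0.0685 0 0; 0.0465 -0.0685 0 0"

```text
t: 6.35
eef_pos: [0.5887, 0.1967, 0.1741]
tool_rot: [0.0, 1.0, 0.0, -0.0]
contact_force: [-0.7, -0.4, -0.3]
gripper_width: 0.341
grasp_force: 24.9
```

Run:
```python
from h import *
p=bot.read_camera("wrist"); save(p,'w3'); o=bot.get_obs(); e=o["eef_pos"];print(o["t"],e,o["tool_rot"].round(4),o["contact_force"],o["gripper_width"],o["grasp_force"])
im=p["img"].astype(int); blue=(im[...,2]>im[...,0]+60)&(im[...,2]>im[...,1]+40)
print("tab",circ(p,e[:2],.06,.13,.19,blue))
print("rim",circ(p,(.5905,.198),.05,.106,.125))
for q in("tube_mouth","tube_bore"): print(q,bot.landmark_of(p,q)[:2])
s=bot.read_camera("scene"); t=bot.read_camera("top")
cv2.imwrite('pics/c3.png',np.hstack([cv2.resize(x[:,:,::-1],(400,300)) for x in(s["img"][140:260,270:430],p["img"])]))
for n,k in(("scene",s),("top",t)):
    im=k["img"].astype(int); blue=(im[...,2]>im[...,0]+60)&(im[...,2]>im[...,1]+40)
    print(n,"tab",circ(k,e[:2],.05,.12,.19,blue),"rim",circ(k,(.5905,.198),.05,.106,.125))
```

```text
6.4 [0.58860941 0.19589707 0.17413713] [ 5.e-04  1.e+00 -0.e+00 -3.e-04] [ 0.72345824 -0.09954928 -0.14358435] 0.34600277090638804 24.870138466358185
tab (3580, array([0.5911, 0.1963, 0.1714]), np.float64(0.1717), array([0.5889, 0.1958]), 0.0165)
rim (2336, array([0.5994, 0.1984, 0.1102]), np.float64(0.1108), array([0.5928, 0.1978]), 0.0274)
tube_mouth [{'xyz': [0.5922, 0.1984, 0.1143], 'confidence': 0.83}]
tube_bore [{'xyz': [0.5973, 0.1963, 0.1059], 'confidence': 0.89}, {'xyz': [0.5925, 0.1979, -0.0043], 'confidence': 0.18}]
scene tab (70, array([0.5937, 0.194 , 0.1694]), np.float64(0.1701), array([0.592 , 0.1939]), 0.0176) rim (92, array([0.5902, 0.1967, 0.1095]), np.float64(0.1094), array([0.5914, 0.1937]), 0.0297)
top tab 0 rim 2
```

View pics/c3.png

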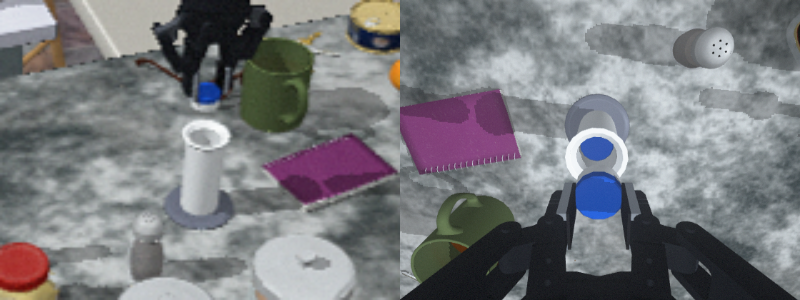

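The wrist picture shows the held tablet level at px (600,195) just in front of the mouth ring (597,157), with the stuck blue tablet visible inside the bore. Correcting by the relative offset and going closer.

Emit:
send_rows --deltas "0.0035 -0.002 0.015 0; 0.0035 -0.002 0.031 0; 0.0035 -0.002 0.031 0; 0.0035 -0.002 0.031 0"

```text
t: 7.0
eef_pos: [0.5919, 0.1989, 0.1419]
tool_rot: [0.0, 1.0, 0.0, -0.001]
contact_force: [-1.1, -0.0, -1.2]
gripper_width: 0.339
grasp_force: 24.9
```

Run:
```python
from h import *
from scipy.optimize import least_squares as L
p=bot.read_camera("wrist"); o=bot.get_obs(); e=o["eef_pos"];print(o["t"],e,o["contact_force"])
im=p["img"].astype(int); blue=(im[...,2]>im[...,0]+60)&(im[...,2]>im[...,1]+40)
print("tab",circ(p,e[:2],.06,.125,.16,blue))
C=cloud(p); w=np.hypot(C[...,0]-.592,C[...,1]-.198)
m=((w<.034)&(abs(C[...,2]-.112)<.004)&(im.min(2)>120)).astype(np.uint8)
Q=C[m>0]; print(len(Q), circ(p,(.592,.198),.034,.107,.116,m>0))
# outer edge points: farthest per angle
a=np.arctan2(Q[:,1]-.198,Q[:,0]-.592); b=np.round(a/.12).astype(int)
E=np.array([Q[b==k][np.argmax(np.hypot(*(Q[b==k][:,:2]-[.592,.198]).T))] for k in np.unique(b)])
r=L(lambda c:np.hypot(E[:,0]-c[0],E[:,1]-c[1])-.0275,[.592,.198],loss='soft_l1',f_scale=.0005)
print(len(E),r.x,np.abs(r.fun).mean(), np.degrees(np.unique(b)*.12).round()[[0,-1]])
s=bot.read_camera("scene"); save(p,'w4')
cv2.imwrite('pics/c4.png',np.hstack([cv2.resize(x[:,:,::-1],(400,300),interpolation=cv2.INTER_CUBIC) for x in(s["img"][170:230,310:390],p["img"][140:320,150:390])]))
```

```text
7.05 [0.59240865 0.199133   0.14272372] [-0.2655675   0.18189816 -0.66631382]
tab (3589, array([0.5943, 0.1986, 0.1392]), np.float64(0.1395), array([0.592 , 0.1984]), 0.0165)
1991 (1991, array([0.6059, 0.1978, 0.1107]), np.float64(0.111), array([0.5931, 0.1978]), 0.0272)
31 [0.5921101  0.19793495] 0.000511822506365949 [-103.  103.]
```

View pics/c4.png

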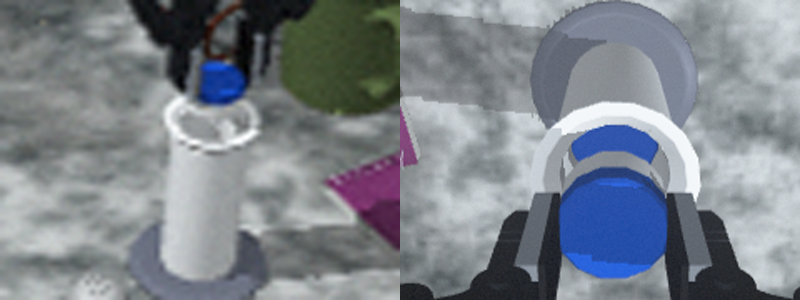

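The tablet is over the mouth, within about 0.5 mm of the rim centre. I'll lower it into the bore.

Emit:
send_rows --deltas "0.0005 0.0005 0.005 0; 0.0005 0.0005 0.01 0; 0.0005 0.0005 0.014 0; 0.0005 0.0005 0.018 0; 0.0005 0.0005 0.018 0"

```text
t: 7.6
eef_pos: [0.5926, 0.1985, 0.1245]
tool_rot: [0.0, 1.0, 0.0, -0.001]
contact_force: [0.4, 0.4, 0.2]
gripper_width: 0.341
grasp_force: 24.9
```

Emit:
send_rows --deltas "0 0 0 0; 0 0 0 0; 0 0 0 0; 0 0 -0.01 0; 0 0 -0.03 0" --claw 0.6

```text
t: 8.1
eef_pos: [0.5922, 0.1982, 0.1547]
tool_rot: [0.001, 1.0, 0.0, -0.001]
contact_force: [0.5, 0.4, -0.1]
gripper_width: 0.598
grasp_force: 0.0
```

Emit:
send_rows --deltas "0 0 -0.04 0; 0 0.02 -0.08 0; 0 0.06 -0.11 0; 0 0.10 -0.13 0; 0 0.10 -0.13 0"

```text
t: 8.6
eef_pos: [0.5957, 0.0915, 0.2898]
tool_rot: [0.001, 1.0, -0.004, 0.004]
contact_force: [0.3, -0.3, -1.1]
gripper_width: 0.602
grasp_force: 0.0
```

Run:
```python
from h import *
o=bot.get_obs(); e=o["eef_pos"];print(o["t"],e,o["contact_force"])
p=bot.read_camera("top"); w=bot.read_camera("wrist"); save(w,'w5')
im=p["img"].astype(int); blue=(im[...,2]>im[...,0]+60)&(im[...,2]>im[...,1]+40)
print("tab",circ(p,(.592,.198),.022,.03,.13,blue),"rim",circ(p,(.592,.198),.04,.108,.13))
im=w["img"].astype(int); blue=(im[...,2]>im[...,0]+60)&(im[...,2]>im[...,1]+40)
print("tabw",circ(w,(.592,.198),.022,.03,.13,blue),"rim",circ(w,(.592,.198),.04,.108,.13))
cv2.imwrite('pics/c5.png',np.hstack([cv2.resize(x[:,:,::-1],(400,300),interpolation=cv2.INTER_CUBIC) for x in(p["img"][180:225,180:240],w["img"])]))
```

```text
8.6 [0.59566577 0.09150651 0.28984866] [ 0.2939428  -0.27056691 -1.09505108]
tab 0 rim (26, array([0.5835, 0.2173, 0.1134]), np.float64(0.1132), array([0.5843, 0.2153]), 0.019)
tabw (749, array([0.5933, 0.1982, 0.0967]), np.float64(0.0966), array([0.5946, 0.1972]), 0.0174) rim (1215, array([0.5925, 0.1989, 0.1106]), np.float64(0.1108), array([0.5929, 0.198 ]), 0.0276)
```

View pics/c5.png

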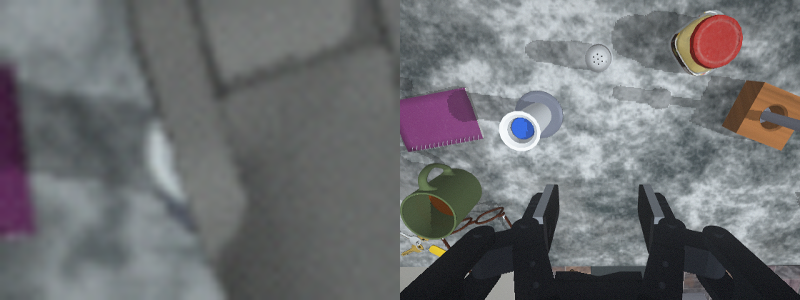

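The wrist picture shows the tablet flat in the bore at px (522,128), its top about 97 mm high. Next the rod.

Emit:
send_rows --deltas "0 0.045 0 0; 0 0.09 0 0; 0 0.135 0 0; 0 0.18 0 0; -0.02 0.225 0 0"

```text
t: 9.2
eef_pos: [0.5745, -0.1259, 0.2845]
tool_rot: [-0.001, 1.0, 0.002, 0.0]
contact_force: [-0.5, -0.4, -0.9]
gripper_width: 0.598
grasp_force: 0.0
```

Emit:
send_rows --deltas "-0.01 0.03 0 0; -0.01 0.03 0 0; -0.01 0.03 0 0"

```text
t: 9.5
eef_pos: [0.5634, -0.1551, 0.2848]
tool_rot: [-0.001, 1.0, 0.001, -0.0]
contact_force: [1.2, 0.6, 0.7]
gripper_width: 0.604
grasp_force: 0.0
```

Run:
```python
from h import *
o=bot.get_obs(); e=o["eef_pos"];print(o["t"],e,o["tool_rot"],o["contact_force"])
w=bot.read_camera("wrist"); save(w,'w6')
print("top",circ(w,(.595,-.178),.03,.185,.21)); print("handle",circ(w,(.595,-.178),.03,.145,.21)); print("collar",circ(w,(.595,-.178),.03,.128,.145))
print("shaft",circ(w,(.595,-.178),.03,.06,.12))
Q=cloud(w);m=(np.hypot(Q[...,0]-.595,Q[...,1]+.178)<.07)&(abs(Q[...,2]-.048)<.004);print("stand",m.sum(),cv2.minAreaRect(Q[m][:,:2].astype(np.float32)))
for q in("rod_grip","stand_floor"): print(q,bot.landmark_of(w,q)[:1])
```

```text
9.5 [ 0.56341339 -0.15514343  0.28476025] [-5.87064969e-04  9.99999520e-01  7.05806155e-04 -3.41824869e-04] [1.15039489 0.64987031 0.67074427]
top (998, array([ 0.5965, -0.1774,  0.1946]), np.float64(0.195), array([ 0.5956, -0.1776]), 0.012)
handle (1251, array([ 0.5981, -0.1767,  0.189 ]), np.float64(0.1947), array([ 0.5956, -0.1777]), 0.012)
collar (579, array([ 0.6022, -0.1749,  0.1403]), np.float64(0.1403), array([ 0.5953, -0.1778]), 0.0179)
shaft 0
stand 3982 ((0.595180869102478, -0.17810651659965515), (0.08409760892391205, 0.08409840613603592), 69.15536499023438)
rod_grip [{'xyz': [0.5982, -0.1748, 0.1604], 'confidence': 0.72}]
stand_floor [{'xyz': [0.597, -0.1757, 0.0069], 'confidence': 0.68}]
```

View pics/w6.png

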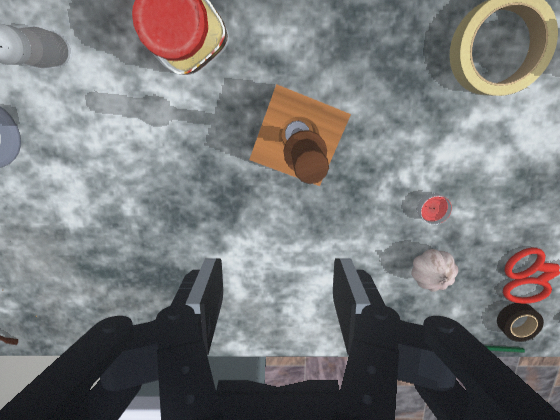

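The rod handle top is at px (310,165), upright and centred at (0.5955, -0.1777). The stand centre is (0.5952, -0.1781).

Emit:
send_rows --deltas "0.016 0.012 0 0; 0.032 0.0225 0 0; 0.032 0.0225 0.02 0; 0.032 0.0225 0.05 0; 0.032 0.0225 0.06 0"

```text
t: 10.15
eef_pos: [0.5944, -0.1765, 0.2222]
tool_rot: [-0.001, 1.0, 0.002, -0.002]
contact_force: [0.1, -0.2, -0.6]
gripper_width: 0.599
grasp_force: 0.0
```

Emit:
send_rows --deltas "0 0 0.025 0; 0 0 0.05 0; 0 0 0.072 0; 0 0 0.072 0; 0 0 0.072 0"

```text
t: 10.65
eef_pos: [0.5959, -0.178, 0.1539]
tool_rot: [-0.0, 1.0, 0.001, 0.0]
contact_force: [0.5, 1.1, -0.2]
gripper_width: 0.6
grasp_force: 0.0
```

Emit:
send_rows --deltas "0 0 0.001 0; 0 0 0.001 0; 0 0 0.001 0; 0 0 0.001 0; 0 0 0.001 0" --claw 0.1 --force 70

```text
t: 11.15
eef_pos: [0.5965, -0.1787, 0.1539]
tool_rot: [0.0, 1.0, 0.0, 0.001]
contact_force: [-0.7, 1.4, 6.5]
gripper_width: 0.264
grasp_force: 68.6
```

Emit:
send_rows --deltas "0 0 0 0; 0 0 0 0; 0 0 -0.01 0; 0 0 -0.025 0; 0 0 -0.04 0"

```text
t: 11.65
eef_pos: [0.5952, -0.1791, 0.1935]
tool_rot: [0.0, 1.0, 0.0, -0.0]
contact_force: [0.3, -0.1, -1.4]
gripper_width: 0.269
grasp_force: 68.5
```

Emit:
send_rows --deltas "0 0 -0.03 0; 0 0 -0.06 0; 0 -0.02 -0.085 0; 0 -0.06 -0.093 0; 0 -0.105 -0.093 0"

```text
t: 12.15
eef_pos: [0.5963, -0.0745, 0.2888]
tool_rot: [0.001, 1.0, -0.002, 0.003]
contact_force: [1.1, 0.9, -2.2]
gripper_width: 0.263
grasp_force: 68.7
```

Emit:
send_rows --deltas "0 -0.045 0 0; 0 -0.09 0 0; 0 -0.135 0 0; -0.001 -0.18 0 0; -0.002 -0.225 0 0"

```text
t: 12.65
eef_pos: [0.593, 0.1528, 0.2868]
tool_rot: [-0.0, 1.0, 0.0, 0.001]
contact_force: [0.5, -0.1, -1.8]
gripper_width: 0.26
grasp_force: 68.7
```

Emit:
send_rows --deltas "0 -0.03 0 0; 0 -0.044 0 0; 0 -0.046 0 0; 0 -0.046 0 0; 0 -0.046 0 0"

```text
t: 13.15
eef_pos: [0.5937, 0.1943, 0.2853]
tool_rot: [0.001, 1.0, -0.001, 0.0]
contact_force: [-0.7, -1.1, -0.6]
gripper_width: 0.264
grasp_force: 68.7
```

```bash
cat > m.py <<'E'
from h import *
import sys
o=bot.get_obs(); e=o["eef_pos"];print(o["t"],e,o["tool_rot"].round(4),o["contact_force"].round(2),o["torque"].round(2))
w=bot.read_camera("wrist"); save(w,sys.argv[1]); C=cloud(w); fz=e[2]-.146
D=np.hypot(C[...,0]-e[0],C[...,1]-e[1])
for n,z0,z1,R in(("handle top",.03,.05,.03),("collar",-.024,-.01,.03),("shaft",-.12,-.03,.02),("foot top",-.138,-.126,.022),("foot side",-.15,-.139,.022)):
    print(n,circ(w,e[:2],R,e[2]+z0,e[2]+z1))
for h in(-.03,-.05,-.07,-.09,-.11):
    m=(D<.02)&(abs(C[...,2]-e[2]-h)<.006); Q=C[m]; print(h,len(Q), Q.mean(0).round(4) if len(Q) else '', Q[:,0].max().round(4) if len(Q) else '')
print("rim",circ(w,(.5925,.198),.04,.108,.118))
s=bot.read_camera("scene"); save(s,sys.argv[1]+'s')
cv2.imwrite(f'pics/{sys.argv[1]}c.png',np.hstack([cv2.resize(s["img"][120:240,270:430][:,:,::-1],(400,300),interpolation=cv2.INTER_CUBIC),cv2.resize(w["img"][:,:,::-1],(400,300))]))
E
python3 m.py w7
```

```text
13.15 [0.59373177 0.19434455 0.28534071] [ 7.0e-04  1.0e+00 -1.4e-03  1.0e-04] [-0.68 -1.11 -0.56] [-0.   -0.02  0.04]
handle top (8224, array([0.5996, 0.1944, 0.3257]), np.float64(0.3263), array([0.5938, 0.1943]), 0.0301)
collar (1235, array([0.6052, 0.194 , 0.2712]), np.float64(0.2715), array([0.5992, 0.1939]), 0.0165)
shaft (793, array([0.5985, 0.1941, 0.2076]), np.float64(0.21), array([0.5933, 0.1941]), 0.0075)
foot top (565, array([0.5973, 0.1944, 0.1525]), np.float64(0.1525), array([0.5927, 0.1944]), 0.0146)
foot side (58, array([0.604 , 0.194 , 0.1432]), np.float64(0.1434), array([0.5962, 0.1945]), 0.0138)
-0.03 0  
-0.05 147 [0.599  0.1941 0.2347] 0.6005
-0.07 142 [0.5984 0.1943 0.2153] 0.6006
-0.09 111 [0.5984 0.1941 0.1955] 0.6003
-0.11 88 [0.5984 0.1942 0.1756] 0.6002
rim (961, array([0.5988, 0.1995, 0.1107]), np.float64(0.1109), array([0.5925, 0.198 ]), 0.0274)
```

View pics/w7c.png

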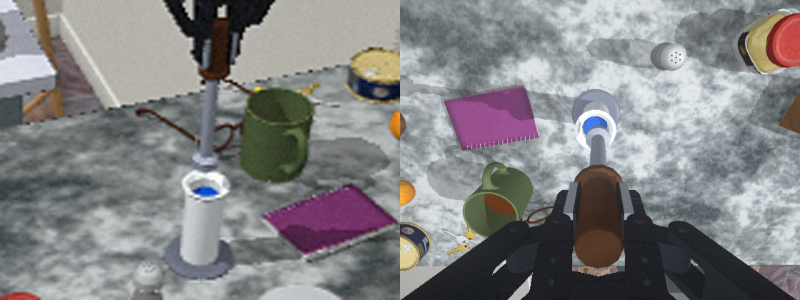

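The rod hangs vertical in the jaws. Its foot is 3.7 mm off the bore axis in y, so I'll centre it and lower to just above the tablet.

Emit:
send_rows --deltas "0 -0.0037 0.008 0; 0 -0.0037 0.016 0; 0 -0.0037 0.022 0; 0 -0.0037 0.022 0"

```text
t: 13.65
eef_pos: [0.5923, 0.2004, 0.2615]
tool_rot: [0.001, 1.0, 0.0, -0.001]
contact_force: [-0.1, -0.0, -1.5]
gripper_width: 0.262
grasp_force: 68.7
```

Emit:
send_rows --deltas "0 0 0.005 0; 0 0 0.01 0; 0 0 0.014 0; 0 0 0.014 0"

```text
t: 14.05
eef_pos: [0.5927, 0.2007, 0.2484]
tool_rot: [0.0, 1.0, 0.0, -0.001]
contact_force: [0.2, -0.2, -0.6]
gripper_width: 0.26
grasp_force: 68.7
```

Emit:
send_rows --deltas "0 0.001 0.0008 0; 0 0.0025 0.0016 0; 0 0.0025 0.0024 0; 0 0.0025 0.0032 0; 0 0.0025 0.004 0"

```text
t: 14.55
eef_pos: [0.5931, 0.1983, 0.2452]
tool_rot: [-0.0, 1.0, 0.0, 0.0]
contact_force: [0.1, -0.8, -1.7]
gripper_width: 0.261
grasp_force: 68.7
```

Emit:
send_rows --deltas "0 0 0.0008 0; 0 0 0.0016 0; 0 0 0.0024 0; 0 0 0.0032 0; 0 0 0.004 0"

```text
t: 15.05
eef_pos: [0.5934, 0.1984, 0.2418]
tool_rot: [-0.0, 1.0, 0.0, 0.0]
contact_force: [-0.2, -0.3, 2.8]
gripper_width: 0.263
grasp_force: 69.0
```

Emit:
send_rows --deltas "0 0 0.0008 0; 0 0 0.0016 0; 0 0 0.0024 0; 0 0 0.0032 0; 0 0 0.004 0"

```text
t: 15.55
eef_pos: [0.5932, 0.1984, 0.2372]
tool_rot: [-0.0, 1.0, 0.0, 0.0]
contact_force: [0.3, -0.6, 1.5]
gripper_width: 0.265
grasp_force: 69.0
```

Emit:
send_rows --deltas "0 0 0.0008 0; 0 0 0.0016 0; 0 0 0.0024 0; 0 0 0.0032 0; 0 0 0.004 0"

```text
t: 16.05
eef_pos: [0.5931, 0.1984, 0.2332]
tool_rot: [-0.0, 1.0, 0.0, 0.0]
contact_force: [0.4, 0.4, 2.2]
gripper_width: 0.26
grasp_force: 69.0
```

Emit:
send_rows --deltas "0 0 0.0008 0; 0 0 0.0016 0; 0 0 0.0024 0; 0 0 0.0032 0; 0 0 0.004 0"

```text
t: 16.55
eef_pos: [0.5931, 0.1984, 0.2291]
tool_rot: [-0.0, 1.0, 0.0, -0.0]
contact_force: [0.2, 0.6, 2.9]
gripper_width: 0.269
grasp_force: 69.0
```

Emit:
send_rows --deltas "0 0 0.0008 0; 0 0 0.0016 0; 0 0 0.0024 0; 0 0 0.0032 0; 0 0 0.004 0"

```text
t: 17.05
eef_pos: [0.5931, 0.1983, 0.2252]
tool_rot: [0.0, 1.0, 0.0, 0.0]
contact_force: [-0.0, -0.3, 2.4]
gripper_width: 0.265
grasp_force: 69.0
```

Emit:
send_rows --deltas "0 0 0.0006 0; 0 0 0.0012 0; 0 0 0.0018 0; 0 0 0.0024 0; 0 0 0.003 0"

```text
t: 17.55
eef_pos: [0.5931, 0.1984, 0.2221]
tool_rot: [0.0, 1.0, 0.0, -0.0]
contact_force: [0.1, -0.5, 3.0]
gripper_width: 0.264
grasp_force: 69.0
```

Emit:
send_rows --deltas "0 0 0.0005 0; 0 0 0.001 0; 0 0 0.0015 0; 0 0 0.002 0; 0 0 0.0025 0"

```text
t: 18.05
eef_pos: [0.5931, 0.1984, 0.2197]
tool_rot: [-0.0, 1.0, 0.0, 0.0]
contact_force: [0.2, -0.5, 2.6]
gripper_width: 0.263
grasp_force: 69.0
```

Emit:
send_rows --deltas "0 0 0.0005 0; 0 0 0.001 0; 0 0 0.0015 0; 0 0 0.002 0; 0 0 0.0025 0"

```text
t: 18.55
eef_pos: [0.5931, 0.1983, 0.2172]
tool_rot: [0.0, 1.0, 0.0, 0.0]
contact_force: [-0.2, 0.3, 2.0]
gripper_width: 0.26
grasp_force: 69.0
```

Emit:
send_rows --deltas "0 0 0.0004 0; 0 0 0.0008 0; 0 0 0.0012 0; 0 0 0.0016 0; 0 0 0.002 0"

```text
t: 19.05
eef_pos: [0.5939, 0.1985, 0.2168]
tool_rot: [-0.0, 1.0, 0.0, 0.001]
contact_force: [-1.3, -1.4, 12.6]
gripper_width: 0.263
grasp_force: 70.0
```

The stop is at TCP z of about 217 mm: 12.6 N read, and adding the rod's 1.5 N weight gives about 14 N. I'll hold here.

Emit:
send_rows --deltas "0 0 0 0; 0 0 0 0; 0 0 0 0"

```text
t: 19.35
eef_pos: [0.5938, 0.1985, 0.2168]
tool_rot: [-0.0, 1.0, 0.0, 0.001]
contact_force: [-0.5, -1.0, 11.6]
gripper_width: 0.266
grasp_force: 69.9
```

Emit:
send_rows --deltas "0 0 0.0003 0; 0 0 0.0003 0; 0 0 0.0003 0; 0 0 0.0003 0; 0 0 0.0003 0"

```text
t: 19.85
eef_pos: [0.5939, 0.1986, 0.2168]
tool_rot: [-0.0, 1.0, 0.0, 0.001]
contact_force: [-1.2, -0.8, 11.9]
gripper_width: 0.26
grasp_force: 70.0
```

Emit:
send_rows --deltas "0 0 0 0; 0 0 0 0; 0 0 0 0; 0 0 0 0; 0 0 0 0"

```text
t: 20.35
eef_pos: [0.5939, 0.1986, 0.2168]
tool_rot: [-0.0, 1.0, 0.0, 0.001]
contact_force: [-1.0, -1.5, 13.3]
gripper_width: 0.26
grasp_force: 70.0
```

Emit:
send_rows --deltas "0 0 0 0; 0 0 0 0; 0 0 0 0; 0 0 0 0; 0 0 0 0"

```text
t: 20.85
eef_pos: [0.5939, 0.1986, 0.2168]
tool_rot: [-0.0, 1.0, 0.0, 0.001]
contact_force: [-1.3, -1.8, 11.7]
gripper_width: 0.259
grasp_force: 70.0
```

Emit:
send_rows --deltas "0 0 -0.005 0; 0 0 -0.015 0; 0 0 -0.03 0; 0 0 -0.05 0; 0 0 -0.072 0"

```text
t: 21.35
eef_pos: [0.5928, 0.1982, 0.2879]
tool_rot: [0.0, 1.0, 0.0, -0.0]
contact_force: [-0.7, -0.0, -0.9]
gripper_width: 0.265
grasp_force: 68.6
```

Emit:
send_rows --deltas "0 0 0 0; 0 0.03 0 0; 0 0.07 0 0; 0 0.115 0 0; 0 0.16 0 0"

```text
t: 21.85
eef_pos: [0.5927, 0.0369, 0.2865]
tool_rot: [0.0, 1.0, 0.001, -0.0]
contact_force: [0.5, 0.5, -0.7]
gripper_width: 0.26
grasp_force: 68.7
```

Emit:
send_rows --deltas "0 0.045 0 0; 0 0.09 0 0; 0 0.135 0 0; 0.001 0.18 0 0; 0.002 0.2165 0 0"

```text
t: 22.35
eef_pos: [0.5944, -0.1814, 0.2864]
tool_rot: [0.0, 1.0, -0.001, -0.001]
contact_force: [1.2, 0.8, -1.1]
gripper_width: 0.262
grasp_force: 68.7
```

Emit:
send_rows --deltas "0 0 0 0; 0 0 0 0; 0 0 0 0"

```text
t: 22.65
eef_pos: [0.5954, -0.1765, 0.2865]
tool_rot: [-0.001, 1.0, 0.001, -0.0]
contact_force: [-0.8, 0.9, -1.8]
gripper_width: 0.262
grasp_force: 68.8
```

```bash
sed -i 's/print("rim".*/print("rim",circ(w,(.5925,.198),.04,.108,.118))\nm=(np.hypot(C[...,0]-.595,C[...,1]+.178)<.07)\&(abs(C[...,2]-.048)<.004);print("stand",m.sum(),cv2.minAreaRect(C[m][:,:2].astype(np.float32)))\nim=w["img"].astype(int); blue=(im[...,2]>im[...,0]+60)\&(im[...,2]>im[...,1]+40);print("tab",circ(w,(.5925,.198),.03,.03,.11,blue))/; s/120:240,270:430/170:275,150:290/' m.py; python3 m.py w8
```

```text
22.65 [ 0.59538864 -0.17646372  0.28654376] [-6.0e-04  1.0e+00  1.3e-03 -3.0e-04] [-0.77  0.93 -1.8 ] [ 0.    0.   -0.08]
handle top (8182, array([ 0.6013, -0.1763,  0.3269]), np.float64(0.3275), array([ 0.5952, -0.1765]), 0.0301)
collar (1237, array([ 0.6068, -0.1767,  0.2724]), np.float64(0.2727), array([ 0.601 , -0.1769]), 0.0165)
shaft (784, array([ 0.6001, -0.1764,  0.2091]), np.float64(0.2115), array([ 0.5945, -0.1765]), 0.0077)
foot top (562, array([ 0.5988, -0.1761,  0.1538]), np.float64(0.1537), array([ 0.5945, -0.1759]), 0.0146)
foot side (59, array([ 0.6054, -0.1764,  0.1445]), np.float64(0.1449), array([ 0.5959, -0.1763]), 0.0143)
-0.03 0  
-0.05 146 [ 0.6006 -0.1765  0.2358] 0.6021
-0.07 147 [ 0.6001 -0.1765  0.2168] 0.6019
-0.09 114 [ 0.5999 -0.1766  0.1967] 0.6018
-0.11 89 [ 0.5999 -0.1761  0.1769] 0.6019
rim 0
stand 4045 ((0.5950374603271484, -0.17810814082622528), (0.08421093970537186, 0.08467011898756027), 69.21663665771484)
tab 0
```

View pics/w8c.png

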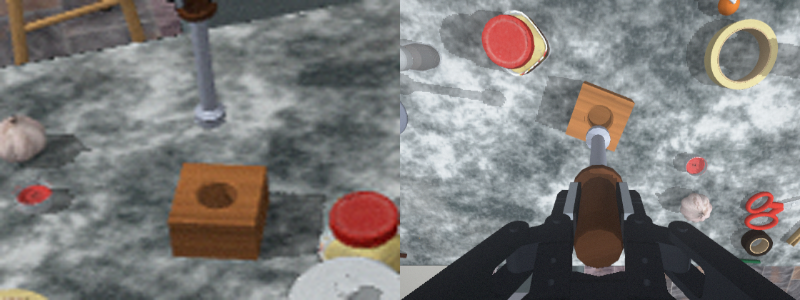

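The rod hangs above the empty hole at px (600,115), about 2 mm off its centre. I'll lower it close to the block and settle there.

Emit:
send_rows --deltas "0 0 0.02 0; 0 0 0.045 0; 0 0 0.07 0; 0 0 0.085 0; 0 0 0.085 0"

```text
t: 23.25
eef_pos: [0.5941, -0.1769, 0.1997]
tool_rot: [-0.001, 1.0, 0.001, -0.002]
contact_force: [0.8, 0.2, -1.0]
gripper_width: 0.262
grasp_force: 68.9
```

Emit:
send_rows --deltas "0 0 0 0; 0 0 0 0; 0 0 0 0"

```text
t: 23.55
eef_pos: [0.5962, -0.1783, 0.2033]
tool_rot: [0.0, 1.0, 0.0, 0.001]
contact_force: [0.1, 0.7, -1.9]
gripper_width: 0.263
grasp_force: 68.9
```

```bash
python3 m.py w9 | egrep "^2|foot|shaft|stand"
```

```text
23.55 [ 0.59620118 -0.17826232  0.20334617] [3.0e-04 1.0e+00 3.0e-04 1.2e-03] [ 0.13  0.69 -1.92] [0.1  0.01 0.  ]
shaft (792, array([ 0.6011, -0.1784,  0.1257]), np.float64(0.1281), array([ 0.596 , -0.1784]), 0.0076)
foot top (557, array([ 0.5999, -0.1781,  0.0705]), np.float64(0.0703), array([ 0.5954, -0.1783]), 0.0145)
foot side (61, array([ 0.6065, -0.1785,  0.0612]), np.float64(0.0615), array([ 0.597 , -0.1784]), 0.0144)
stand 6699 ((0.5950891375541687, -0.1779729425907135), (0.08419965207576752, 0.08469962328672409), 69.27142333984375)
```

Emit:
send_rows --deltas "-0.0005 0 0.012 0; -0.0005 0 0.024 0; -0.0005 0 0.036 0; -0.0005 0 0.044 0; -0.0005 0 0.046 0"

```text
t: 24.15
eef_pos: [0.5939, -0.1779, 0.154]
tool_rot: [-0.0, 1.0, 0.0, -0.001]
contact_force: [0.5, 0.5, -0.6]
gripper_width: 0.263
grasp_force: 68.9
```

Emit:
send_rows --deltas "0 0 0.001 0; 0 0 0.002 0; 0 0 0.003 0; 0 0 0.003 0; 0 0 0.003 0"

```text
t: 24.65
eef_pos: [0.5955, -0.1782, 0.1539]
tool_rot: [0.0, 1.0, 0.0, 0.001]
contact_force: [-1.6, 1.6, 4.1]
gripper_width: 0.266
grasp_force: 69.3
```

Seated on the hole's floor (4 N, and TCP z of 0.1539 matches the pick height). Now I'll release and rise straight up.

Emit:
send_rows --deltas "0 0 -0.001 0; 0 0 -0.001 0; 0 0 -0.001 0; 0 0 -0.001 0; 0 0 -0.001 0" --claw 0.6

```text
t: 25.15
eef_pos: [0.5948, -0.1782, 0.1538]
tool_rot: [-0.0, 1.0, 0.0, -0.0]
contact_force: [0.2, 0.0, -0.4]
gripper_width: 0.601
grasp_force: 0.0
```

Emit:
send_rows --deltas "0 0 -0.01 0; 0 0 -0.03 0; 0 0 -0.06 0; 0 0 -0.1 0; 0 0 -0.13 0"

```text
t: 25.65
eef_pos: [0.5954, -0.1782, 0.2871]
tool_rot: [0.0, 1.0, 0.0, 0.001]
contact_force: [1.3, 0.0, 0.5]
gripper_width: 0.6
grasp_force: 0.0
```

Emit:
send_rows --deltas "-0.02 -0.02 0 0; -0.05 -0.05 0 0; -0.08 -0.09 0 0; -0.11 -0.13 0 0; -0.11 -0.13 0 0"

```text
t: 26.15
eef_pos: [0.4816, -0.0427, 0.2848]
tool_rot: [-0.0, 1.0, 0.004, -0.0]
contact_force: [0.2, -0.2, 0.6]
gripper_width: 0.6
grasp_force: 0.0
```

Emit:
send_rows --deltas "0 0 0 0; 0 0 0 0; 0 0 0 0"

```text
t: 26.45
eef_pos: [0.4855, -0.0494, 0.2841]
tool_rot: [0.0, 1.0, -0.001, 0.0]
contact_force: [0.0, -0.5, -0.0]
gripper_width: 0.601
grasp_force: 0.0
```

Run:
```python
from h import *
o=bot.get_obs(); print(o["t"],o["eef_pos"],o["contact_force"])
w=bot.read_camera("wrist"); t=bot.read_camera("top"); s=bot.read_camera("scene")
for n,p in(("w",w),("t",t)):
    im=p["img"].astype(int); blue=(im[...,2]>im[...,0]+60)&(im[...,2]>im[...,1]+40)
    print(n,"rodtop",circ(p,(.595,-.178),.03,.185,.21),"collar",circ(p,(.595,-.178),.03,.128,.145),"tab",circ(p,(.592,.198),.025,.03,.12,blue))
cv2.imwrite('pics/fin.png',np.hstack([cv2.resize(x["img"][:,:,::-1],(400,300)) for x in(w,s)]))
```

```text
26.45 [ 0.48546625 -0.04942725  0.28406345] [ 0.03306173 -0.54247202 -0.02749523]
w rodtop (1601, array([ 0.5941, -0.1754,  0.1941]), np.float64(0.195), array([ 0.5943, -0.1774]), 0.0123) collar (938, array([ 0.5931, -0.1703,  0.1402]), np.float64(0.1403), array([ 0.5942, -0.1777]), 0.0181) tab (69, array([0.5929, 0.2067, 0.0726]), np.float64(0.07), array([0.592 , 0.1953]), 0.0166)
t rodtop (49, array([ 0.5927, -0.1766,  0.1948]), np.float64(0.1949), array([ 0.5935, -0.1769]), 0.0118) collar (37, array([ 0.59  , -0.1722,  0.1409]), np.float64(0.1408), array([ 0.5923, -0.1767]), 0.0174) tab (57, array([0.5909, 0.2013, 0.0706]), np.float64(0.0706), array([0.5909, 0.2017]), 0.0148)
```

View pics/fin.png

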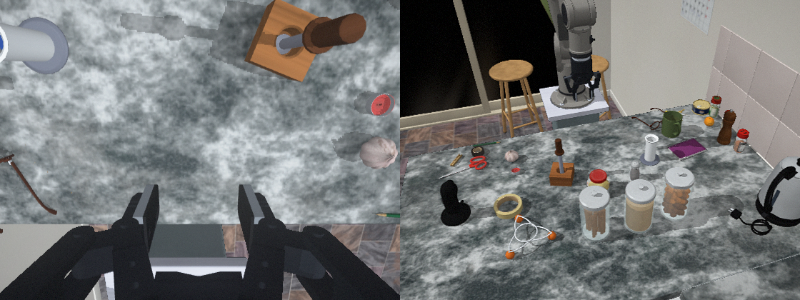

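The rod stands upright in its stand, with its top at 195 mm. The tablet's top is at about 71 mm in the tube, the bystanders are where they were, and the arm is clear.

```bash
python3 -c "
from station import bot
print(bot.hand_in())"
```

```text
the job is handed in; nothing more can be done
None
```

I loaded the tablet flat, rammed the stack about 25 mm down onto the firm stop, held it there for over 1.5 s at about 14 N (12–13 N read plus the rod's weight), put the rod back upright in its stand, and handed the job in at about 26.6 s.

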